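Nest the clean dipping pot in the big mixing pot

TASK

Tidy the painting table: put the empty small pot with the red handle inside the big metal pot where that stands, turned so that the two handles are about a quarter turn or more apart and the small pot sits flat on the bottom. Lower it in, do not drop it, and leave the pot with the brushes where it is.

Things in the scene. Friction and masses are not known exactly. Their poses are not given: they have to be found in the camera images.
- big_pot: Big open bare-metal pot with a black stick handle, loose on the table, 0.45 kg. Outer diameter 106 mm at the foot, 120 at the rim; 75 high; walls 3, floor 4. Origin: centre of its underside; z up, x along its handle, which climbs on a bracket from just below the rim to 105 mm above the table, 20 mm wide, ending 192 mm from the pot's axis. Another handle laid over it cannot get down past it.
- dipper: Empty small white open pot with a RED handle, loose on the table, 0.14 kg. Outer diameter 76 mm at the foot, 88 at the rim; 88 high; walls 3, floor 4. Origin: centre of its underside; z up, x along its handle, a level bar 16 wide, 9 thick, its middle 82.5 above the underside, ending 167 from the axis. Seated, its underside is 4 above the big pot's, with 12 to 14 play all round.
- dipper_grip (a point): Good place to pinch the red handle across its 16 mm width from above: middle of the bar, 95 mm from the small pot's axis along its x, 82.5 mm above its underside. Held there, the fingers stay outside the big pot's rim, which the handle clears by 7 mm when seated. Axes as the small pot's.
- brush_pot: Look-alike small pot with a GREEN handle and three brushes in it, up to 165 mm high: a bystander. Same sizes, origin and axes as the small pot; the two stand on either side of the big pot, either way round. Beyond the handles' ends, out of the way, stand a pink paint jar (85 mm high) and a yellow squeeze bottle (125 mm), x 0.74 to 0.80, y 0.18 to 0.30 to either side.
There are look-alikes about, which are no part of the job. What is shaped like the dipper but green is not meant.

How it is judged:
By the outcome, as a careful person would: the job done as asked, in the order asked, and still so for the second after the job is handed in, with the robot touching nothing.
It also fails if it takes over 40 s, if anything falls off the work surface, if the arm or the gripper's body presses on something with over 40 N, if the wrist force passes 120 N, or if a joint passes its speed limit or range.

ROBOT

A 6-joint arm with a two-finger parallel gripper is mounted at the origin on the work surface. World frame = base frame: x ahead of the robot, y to its left, z up, the work surface at z = 0. Lengths are in m, angles in rad, forces in N, time in s.
With the tool pointing down it reaches from about 0.35 to 0.85 m from the base axis. Payload 8.1 kg.
Tool frame: the origin (TCP) lies at the centre of the arm's flange, where the gripper is bolted on; the fingertips stand 186 mm ahead of it and the grasp point (between the pads) lies 167 mm ahead of it; z points along the fingers, y is the direction in which the jaws open and shut (so a half turn about z gives the same grasp; the last joint's range is limited). The gripper opens to 93 mm and grips with 3 to 60 N. Pads are 15 mm wide; open, the fingers measure 128 mm over their backs; the gripper's body (75 mm by 188 mm) begins 65 mm behind the grasp point.
Start: joints at [1.249, 0.13, 1.488, -0, 1.523, -0.085], TCP at [0.141, 0.583, 0.405] pointing down, gripper open.
Joint ranges: [-2.96, 2.96], [-0.89, 2.26], [0.02, 2.5], [-1.34, 4.48], [0, 2.73], [-2.66, 2.66]. Speed limits (rad/s): [2.39, 2.39, 2.79, 3.14, 3.14, 3.14].

INTERFACE

Orientations are given as a rotation vector (axis times angle).
In Python, from plant import robot, viewer, order gives the robot as it stands.
- The arm moves only by the tool apply_moves, never from a script. Its argument "deltas" is a list of rows, each a list of 3 entries, a list of its own where there are three numbers: the finger opening in mm, from 0 to 93, then the shift along the tool's x, y, z in mm, then the turn about the tool's z in rad. In form: [[grip, [dx, dy, dz], yaw], ...]. A call has 1 to 5 rows; each row shifts and turns the commanded pose from where the row before left it, along the tool's axes as they then stand; what a row does not reach is not made up. A row lasts 1/8 s, in which the tool goes at most 62.5 mm and 10.7 degrees, less where a joint would pass 70% of its speed; a pose out of reach is approached as far as the arm can. A call is refused whole if a number of a shift passes 62.5 or a number of a turn 0.188, either way. A call with a gripper value outside its range is refused whole. The fingers move at their own pace and stop on an object; "grip_force" is the grip in N (left out, the last holds). Time passes only in rows, so rows that do not move let the fingers close. It gives the time, the measured TCP pose, the force and the opening at its end, in the units of the state.
- robot.read_state(): the state, without advancing time (a new reading comes with each control period).
- viewer.read_camera(name): name is "scene" or "top" or "wrist"; returns the picture (400x640x3 uint8, blue, green, red); there is no depth.
- viewer.get_calibration(name): a dict with "fx", "fy", "cx", "cy" (pixels), "R" (3x3) and "t" (3): a world point X has camera coordinates R X + t. Camera axes: x right, y down, z forward; pixel columns grow to the right and rows downward; lengths in m; the calibration is good to about 2 mm. A picture is of the moment at which its call begins: read the wrist's pose just before it. get_calibration takes no time and is no camera call; for the wrist camera it gives the pose at the moment of the call.
- order.close_job(): hands the job in, once; it reports no verdict.
The state is a dict: "t": time; "q": joint angles; "dq": joint speeds; "joint_torque": joint torques, N m; "tool_pos": TCP position; "orientation": TCP orientation; "force": force on the tool from outside, world axes, zero at the start; "wrist_torque": the same for the moment, N m; "opening": finger opening in m.
Only numpy, scipy, OpenCV 4.12 (cv2) and the standard library are available. Lean on these libraries where they do the work, as an engineer would, in place of code of your own. Each camera call takes 0.05 s, during which the arm holds its last target. There are 200 camera calls.

## Working session

There is one attempt and no reset: what is moved stays moved. The work goes in short steps, Python scripts to look and compute and a tool call to move; the robot and the scene stay as the last step left them, time stands still between calls to the robot, and variables do not carry over. Pictures are saved under pics/ and viewed, about 8 in all and at most 12, crops included, and the job is handed in when it is done.

Besides the shell and the picture viewer there is one more tool, called after "Request:" as name(argument=value, ...) on one line, values as JSON. apply_moves: Moves the arm, as the interface text tells. Its arguments: {"type":"object","properties":{"deltas":{"type":"array"},"grip_force":{"type":"number"}},"required":["deltas"]}

```bash
mkdir -p pics; ls; python3 - <<'E'
from plant import robot, viewer, order
import cv2
s=robot.read_state(); print(s)
for n in("top","scene"):
    cv2.imwrite(f"pics/{n}0.png",viewer.read_camera(n)); c=viewer.get_calibration(n); print(n,c)
E
```

```text
pics
{'t': 0.0, 'q': array([ 1.24862861e+00,  1.31137536e-01,  1.48925169e+00, -9.43919361e-06,
        1.52301288e+00, -8.54093339e-02]), 'dq': array([-0.00204595, -0.00016551,  0.00077947, -0.00098293, -0.00025661,
        0.0025436 ]), 'joint_torque': array([ 1.21247373e-03, -5.59866464e+01, -4.91753483e+01,  7.68714678e-02,
        3.60128295e-02, -1.45517984e-04]), 'tool_pos': array([0.140645  , 0.58304957, 0.40371642]), 'orientation': array([-3.70988170e-01, -3.11925018e+00,  2.78614361e-03]), 'force': array([0.8142139 , 0.50944584, 0.54235158]), 'wrist_torque': array([-0.04901645, -0.00676309, -0.01387255]), 'opening': 0.09313938899099869}
top {'fx': 450.0818177484683, 'fy': 450.0818177484683, 'cx': 314.924583014877, 'cy': 208.37927619237087, 'R': array([[-3.61528063e-04, -9.99977781e-01,  6.65640738e-03],
       [-9.96165629e-01, -2.22212786e-04, -8.74870851e-02],
       [ 8.74866203e-02, -6.66251328e-03, -9.96143414e-01]]), 't': array([0.06688429, 0.44693422, 1.11172296])}
scene {'fx': 361.6695959804971, 'fy': 361.6695959804971, 'cx': 317.3910242613652, 'cy': 197.17782017516274, 'R': array([[ 0.03406658,  0.99940992,  0.00439063],
       [ 0.55988416, -0.01544514, -0.82842693],
       [-0.82787028,  0.03067991, -0.56007994]]), 't': array([-0.10835055, -0.16935639,  1.26599811])}
```

View pics/top0.png

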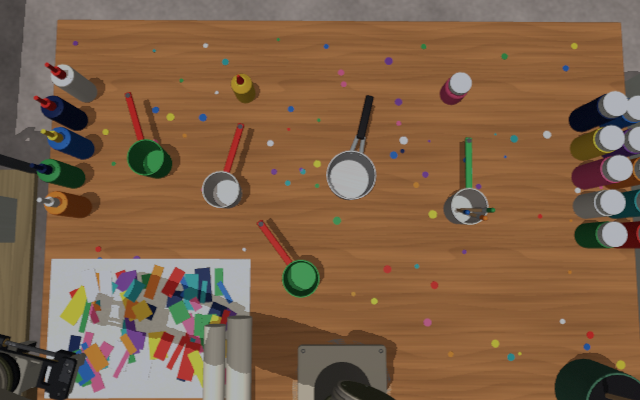

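View pics/scene0.png

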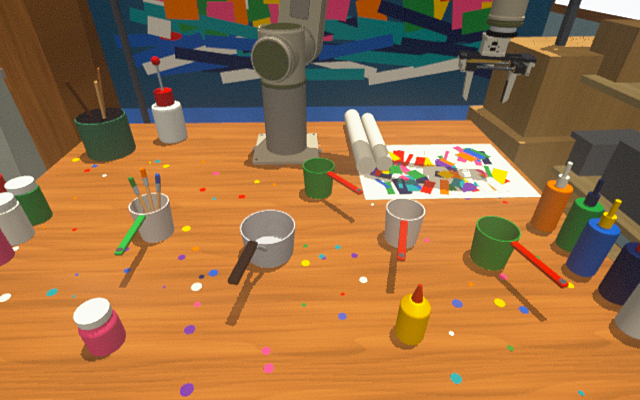

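Candidates in the top view are:
- The white pot with a red handle, rim at (221,189) and handle end at (240,126). This is the dipper.
- Green pots with red handles at (149,158) and (300,278), which are look-alikes.
- The white pot with a green handle and brushes at (469,206), which is the brush pot.

The big pot is at (351,175) with its handle end at (367,97). I'll check the choice in a close crop.

```bash
python3 - <<'E'
import cv2
im=cv2.imread("pics/top0.png")
cv2.imwrite("pics/crop.png",cv2.resize(im[85:215,190:390],None,fx=4,fy=4,interpolation=cv2.INTER_CUBIC))
E
```

```text
(no output)
```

View pics/crop.png

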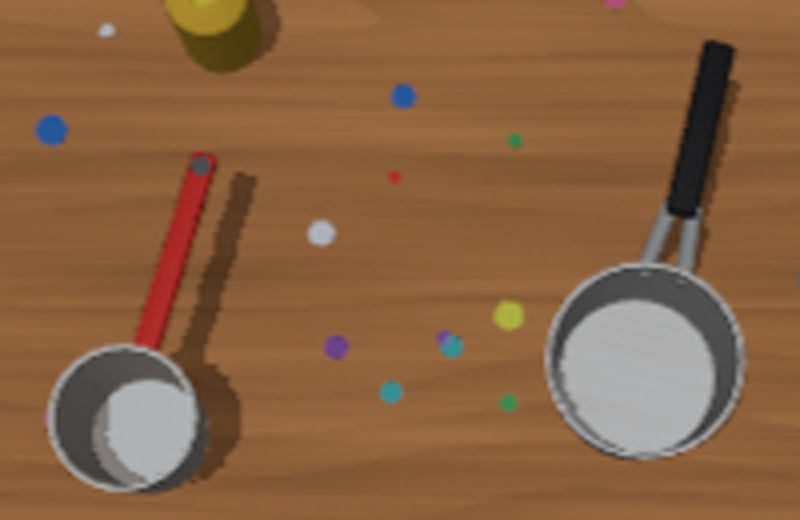

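The crop confirms it: an empty white pot with a red handle (rim centre at crop 124,417; handle end 203,155), and the big pot (rim centre 644,360; handle end 718,43).

```bash
cat > h.py <<'E'
import numpy as np
from plant import robot, viewer, order
from scipy.spatial.transform import Rotation as Ro
def back(name,u,v,z,c=None):
    c=c or viewer.get_calibration(name)
    d=c["R"].T@np.array([(u-c["cx"])/c["fx"],(v-c["cy"])/c["fy"],1]); o=-c["R"].T@c["t"]
    return o+d*(z-o[2])/d[2]
def todelta(p,yaw_y):
    """TCP target p with tool down, tool y along yaw_y; shift in tool axes mm now and yaw"""
    s=robot.read_state(); R=Ro.from_rotvec(s["orientation"]).as_matrix()
    y=R[:,1]; a=np.arctan2(y[1],y[0]); d=(yaw_y-a+np.pi/2)%np.pi-np.pi/2
    print("tool x,y dir",R[:,0].round(3),R[:,1].round(3),"z",R[:,2].round(4))
    print("shift mm",(R.T@(p-s["tool_pos"])*1000).round(1),"yaw tool",-d.round(4),"t",s["t"],"q6",s["q"][5])
E
python3 - <<'E'
from h import *
f=lambda u,v,z:back("top",(u+.5)/4-.5+190,(v+.5)/4-.5+85,z)[:2]
D=f(124.5,417.5,.088);De=f(203,155,.087);B=f(644.5,360.5,.075);Be=f(718,43,.108)
for n,a,b in(("dip",D,De),("big",B,Be)):
    print(n,a,b,np.linalg.norm(b-a),np.degrees(np.arctan2(*(b-a)[::-1])))
print("brush",back("top",469,206,.088)[:2],back("top",468,140,.087)[:2],"gpots",back("top",148,157,.088),back("top",300,278,.088),back("top",261,223,.087))
th=np.arctan2(*(De-D)[::-1]); g=D+.095*np.array([np.cos(th),np.sin(th)]); print("grip",g)
todelta(np.array([*g,.0825+.167]),th+np.pi/2)
E
```

```text
dip [0.4868819  0.29008233] [0.64569998 0.24610681] 0.16479389383570325 -15.477006532772162
big [ 0.52329721 -0.01900391] [ 0.70798162 -0.06108401] 0.18941769870390004 -12.835640098208252
brush [ 0.44664458 -0.29731751] [ 0.60580154 -0.30009603] gpots [0.56346936 0.46421255 0.088     ] [0.27821299 0.10211389 0.088     ] [0.40642645 0.19423871 0.087     ]
grip [0.57843697 0.26473142]
tool x,y dir [-0.972  0.235  0.   ] [ 0.235  0.972 -0.002] z [-5.0e-04 -1.6e-03 -1.0e+00]
shift mm [-500.2 -206.5  154.6] yaw tool 0.0333 t 0.1 q6 -0.08542511016968521
```

Request:
apply_moves(deltas=[[93,[-50,-20.6,0],0],[93,[-50,-20.6,0],0],[93,[-50,-20.6,0],0],[93,[-50,-20.6,0],0],[93,[-50,-20.6,0],0]], grip_force=30)

```text
t: 0.72
tool_pos: [0.3607, 0.4232, 0.4044]
orientation: [-0.371, -3.119, 0.001]
force: [-0.3, 0.3, -0.1]
opening: 0.0933
```

Request:
apply_moves(deltas=[[93,[-50,-20.6,0],0],[93,[-50,-20.6,0],0],[93,[-50,-20.6,0],0],[93,[-50,-20.6,0],0.033],[93,[-50,-20.6,0],0]])

```text
t: 1.35
tool_pos: [0.5786, 0.263, 0.4042]
orientation: [-0.423, -3.112, 0.0]
force: [-0.1, -0.1, 0.2]
opening: 0.0929
```

Request:
apply_moves(deltas=[[93,[0,0,40],0],[93,[0,0,0],0]])

```text
t: 1.6
tool_pos: [0.5765, 0.2633, 0.3601]
orientation: [-0.423, -3.105, 0.006]
force: [-0.4, 0.4, 0.5]
opening: 0.0927
```

```bash
python3 - <<'E'
from h import *
import cv2
c=viewer.get_calibration("wrist")
cv2.imwrite("pics/w1.png",viewer.read_camera("wrist")); print(c)
th=np.radians(-15.5)
todelta(np.array([.5784,.2647,.2495]),th+np.pi/2)
E
```

```text
{'fx': 301.3157352244014, 'fy': 301.3157352244014, 'cx': 317.8071059516281, 'cy': 198.68777742188774, 'R': array([[ 0.26799318,  0.96341108, -0.00432945],
       [ 0.93094082, -0.25779864,  0.25862917],
       [ 0.24805008, -0.07334132, -0.96596698]]), 't': array([-0.40576729, -0.48536206,  0.22594081])}
tool x,y dir [-0.964  0.267  0.004] [ 0.267  0.964 -0.003] z [-0.0048 -0.0016 -1.    ]
shift mm [ -2.    1.5 113.1] yaw tool 0.0005 t 1.65 q6 -0.952339301426837
```

View pics/w1.png

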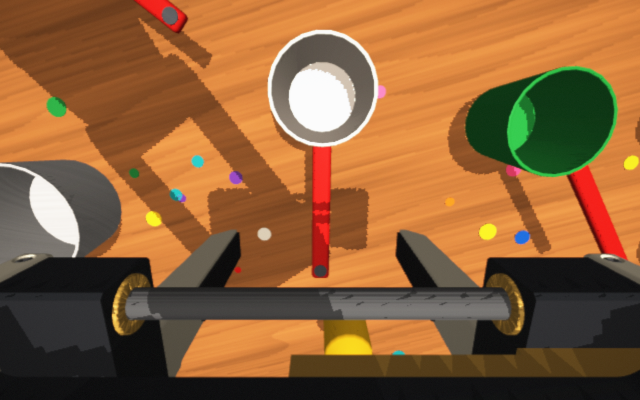

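The wrist view shows the dipper's rim centre at about (322.5,88) and the red bar from (321.5,148) to (320.5,272), midway between the open fingers.

```bash
python3 - <<'E'
from h import *
D=back("wrist",322.5,87,.088)[:2]
# refine rim centre: fit circle through back-projected edge points
pts=np.array([back("wrist",u,v,.088)[:2] for u,v in((267.5,88),(378,88),(322,29),(321,147))])
A=np.c_[2*pts,np.ones(4)];s=np.linalg.lstsq(A,(pts**2).sum(1),rcond=None)[0]
D2=s[:2];print("rim",D,D2,"r",np.sqrt(s[2]+D2@D2))
a=back("wrist",321.5,150,.087)[:2];b=back("wrist",320.5,265,.087)[:2]
th=np.arctan2(*(b-a)[::-1]);print("bar",a,b,np.degrees(th),"from centre",np.degrees(np.arctan2(*(b-D2)[::-1])))
u=(b-a)/np.linalg.norm(b-a);g=D2+.095*u;n=np.array([-u[1],u[0]]);g=g+n*((a-g)@n);print("grip",g)
todelta(np.array([*g,.0825+.167]),th+np.pi/2)
E
```

```text
rim [0.48313713 0.2923313 ] [0.48600136 0.29172547] r 0.04451336579271955
bar [0.53133819 0.27831972] [0.63467145 0.24906559] -15.807069402319183 from centre -16.01047637866868
grip [0.5772593  0.26531924]
tool x,y dir [-0.964  0.267  0.004] [ 0.267  0.964 -0.003] z [-0.0048 -0.0016 -1.    ]
shift mm [ -0.7   1.8 113.1] yaw tool 0.0059 t 1.65 q6 -0.952339301426837
```

Request:
apply_moves(deltas=[[50,[0,1.8,40],0.006],[50,[0,0,40],0],[50,[0,0,25],0],[50,[0,0,8],0],[50,[0,0,0],0]])

```text
t: 2.28
tool_pos: [0.578, 0.2667, 0.253]
orientation: [0.43, 3.111, 0.001]
force: [-0.1, 0.6, 0.3]
opening: 0.0511
```

```bash
python3 - <<'E'
from h import *
todelta(np.array([.5775,.2652,.2495]),np.radians(-15.8+90))
E
```

```text
tool x,y dir [-0.962  0.272 -0.001] [0.272 0.962 0.001] z [ 1.e-03  4.e-04 -1.e+00]
shift mm [ 0.1 -1.5  3.5] yaw tool 0.0008 t 2.275 q6 -0.9440802004479105
```

Request:
apply_moves(deltas=[[30,[0,-1.3,3],0],[10,[0,0,0],0],[0,[0,0,0],0],[0,[0,0,0],0],[0,[0,0,0],0]], grip_force=60)

```text
t: 2.9
tool_pos: [0.5777, 0.2648, 0.2491]
orientation: [0.432, 3.111, 0.0]
force: [0.7, -0.4, 1.8]
opening: 0.0153
```

Request:
apply_moves(deltas=[[0,[0,0,0],0],[0,[0,0,-5],0],[0,[0,0,-10],0],[0,[0,0,-15],0],[0,[0,0,0],0]])

```text
t: 3.52
tool_pos: [0.5783, 0.2651, 0.2814]
orientation: [0.431, 3.108, 0.003]
force: [1.1, -0.6, -1.5]
opening: 0.0151
```

```bash
python3 - <<'E'
from h import *
import cv2
cv2.imwrite("pics/w2.png",np.vstack([viewer.read_camera("wrist")[:300],viewer.read_camera("scene")[150:400]]))
s=robot.read_state();print(s["opening"],s["tool_pos"],s["wrist_torque"],s["force"])
E
```

```text
0.014976238867921784 [0.5776628  0.26485282 0.27932608] [-0.00356106 -0.11092777 -0.04138465] [ 0.47863783 -0.03725731 -1.84792002]
```

View pics/w2.png

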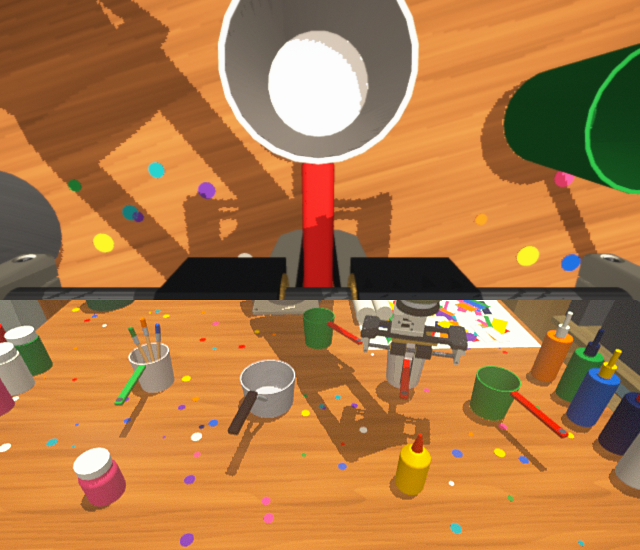

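The dipper is held level in the wrist view, and the other pots haven't moved in the scene view. Next I lift, then turn in place.

Request:
apply_moves(deltas=[[0,[0,0,-20],0],[0,[0,0,-30],0.05],[0,[0,0,-35],0.1],[0,[0,0,-30],0.12],[0,[0,0,-15],0.12]])

```text
t: 4.25
tool_pos: [0.5777, 0.2649, 0.4126]
orientation: [1.031, 2.964, 0.004]
force: [0.8, 0.1, -1.6]
opening: 0.015
```

Request:
apply_moves(deltas=[[0,[0,0,0],0.13],[0,[0,0,0],0.13],[0,[0,0,0],0.13],[0,[0,0,0],0.13],[0,[0,0,0],0.13]])

```text
t: 4.88
tool_pos: [0.5774, 0.2647, 0.4098]
orientation: [1.926, 2.482, 0.0]
force: [0.7, -0.6, -1.4]
opening: 0.0148
```

Request:
apply_moves(deltas=[[0,[0,0,0],0.13],[0,[0,0,0],0.13],[0,[0,0,0],0.13],[0,[0,0,0],0.13],[0,[0,0,0],0.13]])

```text
t: 5.5
tool_pos: [0.5774, 0.2648, 0.4098]
orientation: [2.618, 1.737, 0.0]
force: [0.7, 0.1, -2.0]
opening: 0.0155
```

Request:
apply_moves(deltas=[[0,[0,0,0],0.055],[0,[0,0,0],0]])

```text
t: 5.75
tool_pos: [0.5774, 0.2647, 0.4096]
orientation: [2.661, 1.67, 0.001]
force: [-0.1, 0.6, -0.9]
opening: 0.0154
```

```bash
python3 - <<'E'
from h import *
todelta(np.array([.4831,-.1051,.41]),np.radians(-115+90))
E
```

```text
tool x,y dir [0.435 0.901 0.   ] [ 0.901 -0.435  0.   ] z [ 3.e-04  1.e-04 -1.e+00]
shift mm [-374.1   75.8   -0.4] yaw tool -0.0132 t 5.75 q6 0.7987557038879533
```

Request:
apply_moves(deltas=[[0,[-25,5,0],0],[0,[-40,8,0],0],[0,[-45,9,0],0],[0,[-45,9,0],0],[0,[-45,9,0],0]])

```text
t: 6.38
tool_pos: [0.5259, 0.066, 0.4094]
orientation: [2.659, 1.672, 0.001]
force: [0.1, -0.3, -1.2]
opening: 0.0153
```

Request:
apply_moves(deltas=[[0,[-45,9,0],0],[0,[-45,9,0],0],[0,[-40,9,0],0],[0,[-25,5,0],0],[0,[-19,4,0],0]])

```text
t: 7.0
tool_pos: [0.4828, -0.1063, 0.4095]
orientation: [2.66, 1.67, 0.001]
force: [0.2, -0.3, -1.8]
opening: 0.0154
```

```bash
python3 - <<'E'
from h import *
import cv2
im=viewer.read_camera("wrist")
cv2.imwrite("pics/w3.png",im); 
cv2.imwrite("pics/s3.png",np.vstack([viewer.read_camera("scene")[150:400,100:500],viewer.read_camera("top")[60:300,150:550]]))
print({k:v.tolist() for k,v in viewer.get_calibration("wrist").items() if k in"Rt"})
a=np.radians(-115.5)
todelta(np.array([.5233+.095*np.cos(a),-.019+.095*np.sin(a),.41]),a+np.pi/2)
E
```

```text
{'R': [[0.9000447893405386, -0.43579740069791995, -5.220999922184107e-05], [-0.4201578256481154, -0.8677764416254701, 0.26538924037437317], [-0.11570124773568921, -0.2388402665062479, -0.9641413528978158]], 't': [-0.48034205648389944, 0.07782977703751368, 0.4267368751994703]}
tool x,y dir [0.436 0.9   0.   ] [ 0.9   -0.436  0.001] z [ 6.e-04 -1.e-04 -1.e+00]
shift mm [ 0.5 -1.  -0.7] yaw tool -0.0056 t 7.15 q6 0.13154830194414674
```

View pics/w3.png

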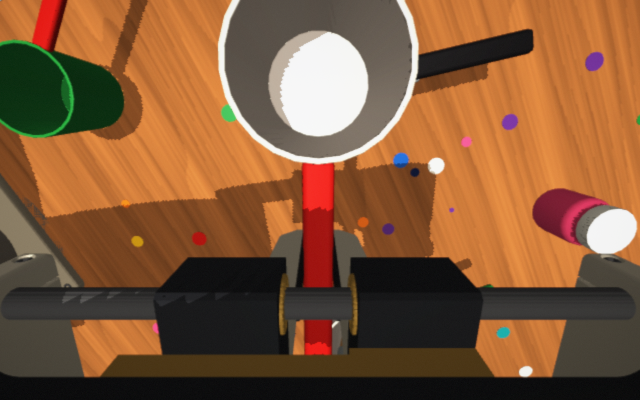

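View pics/s3.png

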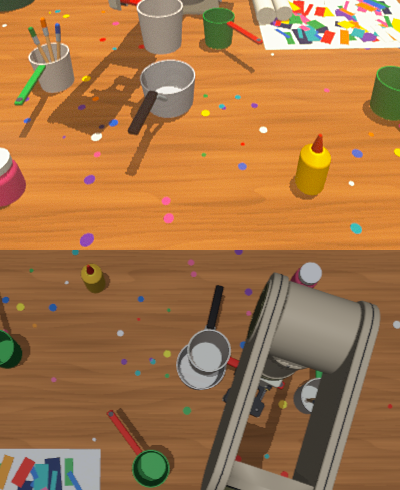

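The dipper is level above the big pot and hides it in the wrist view. The rim spans x 219 to 418 with its bottom at y 163, and the black handle end is at (532,41). The arm covers the brush pot only in the top view.

```bash
python3 - <<'E'
from h import *
s=robot.read_state(); g=s["tool_pos"]; zr=g[2]-.167+.0055
pts=np.array([back("wrist",u,v,zr)[:2] for u,v in((219,55),(418,55),(318.5,163),(243,124),(393,124))])
A=np.c_[2*pts,np.ones(len(pts))];q=np.linalg.lstsq(A,(pts**2).sum(1),rcond=None)[0];D=q[:2]
print("dipper axis",D,"r",np.sqrt(q[2]+D@D),"grip dist",np.linalg.norm(D-g[:2]),"angle",np.degrees(np.arctan2(*(g[:2]-D)[::-1])))
e=back("wrist",532.5,41,.105)[:2];n=back("wrist",425,66,.105)[:2]
u=(e-n)/np.linalg.norm(e-n);print("bighandle",e,np.degrees(np.arctan2(u[1],u[0])),"B est",e-.192*u)
# top pic: big pot rim expected vs seen
print(viewer.get_calibration("top")["t"][2])
E
```

```text
dipper axis [ 0.52416419 -0.02019912] r 0.043304886357974415 grip dist 0.09483804395783497 angle -115.69061843093814
bighandle [ 0.707524   -0.06453816] -13.451204081687576 B est [ 0.52079087 -0.01987566]
1.111722955980378
```

Request:
apply_moves(deltas=[[0,[0.5,-1.5,20],0],[0,[0,0,30],0],[0,[0,0,30],0],[0,[0,0,10],0],[0,[0,0,0],0]])

```text
t: 7.78
tool_pos: [0.4818, -0.1033, 0.3178]
orientation: [-2.659, -1.67, 0.002]
force: [0.7, -0.5, -0.7]
opening: 0.0153
```

```bash
python3 - <<'E'
from h import *
import cv2
s=robot.read_state();print(s["tool_pos"],s["force"])
w=viewer.read_camera("scene")[200:300,180:340]; t=viewer.read_camera("top")[130:230,300:460]
cv2.imwrite("pics/s4.png",cv2.resize(np.vstack([w,t]),None,fx=3,fy=3,interpolation=cv2.INTER_CUBIC))
E
```

```text
[ 0.48184431 -0.10330246  0.31776879] [ 0.72612867 -0.49908467 -0.67192743]
```

View pics/s4.png

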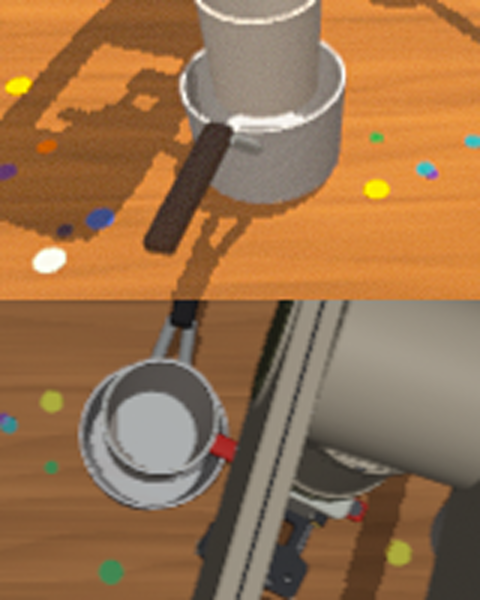

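The dipper is centred within the big pot's rim from the scene side, and in the top view the offset matches parallax. I lower it in decreasing steps.

Request:
apply_moves(deltas=[[0,[0,0,20],0],[0,[0,0,20],0],[0,[0,0,13],0],[0,[0,0,5],0],[0,[0,0,0],0]])

```text
t: 8.5
tool_pos: [0.4824, -0.104, 0.2611]
orientation: [2.661, 1.67, 0.0]
force: [0.1, -0.7, -0.6]
opening: 0.015
```

Request:
apply_moves(deltas=[[0,[0,0,2],0],[0,[0,0,1],0],[0,[0,0,1],0],[0,[0,0,0],0]])

```text
t: 9.0
tool_pos: [0.4821, -0.1039, 0.2567]
orientation: [-2.661, -1.67, 0.0]
force: [0.1, -0.3, -1.5]
opening: 0.015
```

Request:
apply_moves(deltas=[[0,[0,0,1],0],[0,[0,0,1],0],[0,[0,0,0],0]])

```text
t: 9.38
tool_pos: [0.4821, -0.1039, 0.2546]
orientation: [-2.661, -1.67, 0.0]
force: [-0.2, -0.1, -1.2]
opening: 0.0151
```

Request:
apply_moves(deltas=[[0,[0,0,1],0],[0,[0,0,0],0]])

```text
t: 9.62
tool_pos: [0.4821, -0.104, 0.2537]
orientation: [2.661, 1.67, -0.0]
force: [0.1, -0.2, -0.8]
opening: 0.0153
```

Request:
apply_moves(deltas=[[0,[0,0,1],0],[0,[0,0,0],0]])

```text
t: 9.88
tool_pos: [0.4822, -0.1041, 0.253]
orientation: [2.661, 1.67, 0.0]
force: [-1.5, -1.2, 1.7]
opening: 0.0151
```

Request:
apply_moves(deltas=[[0,[0,0,0.5],0],[0,[0,0,0],0]])

```text
t: 10.12
tool_pos: [0.4823, -0.1042, 0.2528]
orientation: [2.66, 1.669, -0.0]
force: [-3.5, -2.9, 5.3]
opening: 0.0154
```

Contact is made at the expected height. I ease back slightly, then open.

Request:
apply_moves(deltas=[[0,[0,0,-0.5],0],[0,[0,0,0],0]], grip_force=10)

```text
t: 10.38
tool_pos: [0.4822, -0.104, 0.2528]
orientation: [2.661, 1.67, 0.0]
force: [0.5, -1.4, 1.3]
opening: 0.016
```

Request:
apply_moves(deltas=[[20,[0,0,0],0],[30,[0,0,0],0],[50,[0,0,0],0],[50,[0,0,0],0]])

```text
t: 10.88
tool_pos: [0.4821, -0.1039, 0.2527]
orientation: [-2.661, -1.67, 0.0]
force: [-0.7, -0.3, -0.3]
opening: 0.0454
```

Request:
apply_moves(deltas=[[50,[0,0,-10],0],[50,[0,0,-30],0],[50,[0,0,-40],0],[50,[0,0,-40],0],[50,[0,0,-30],0]])

```text
t: 11.5
tool_pos: [0.4822, -0.104, 0.4057]
orientation: [2.659, 1.669, 0.003]
force: [0.1, 0.0, -1.3]
opening: 0.0501
```

Request:
apply_moves(deltas=[[50,[-40,0,0],0],[50,[-40,0,0],0],[50,[-40,0,0],0],[50,[0,0,0],0]])

```text
t: 12.0
tool_pos: [0.429, -0.2138, 0.4036]
orientation: [2.663, 1.665, -0.0]
force: [-0.1, 0.2, -0.3]
opening: 0.0504
```

```bash
python3 - <<'E'
from h import *
import cv2
s=robot.read_state();print(s["t"],s["tool_pos"],s["force"])
w=viewer.read_camera("scene")[170:320,80:340]; t=viewer.read_camera("top")[80:230,300:560]
cv2.imwrite("pics/s5.png",cv2.resize(np.vstack([w,t]),None,fx=2,fy=2,interpolation=cv2.INTER_CUBIC)[:600])
E
```

```text
12.0 [ 0.42898475 -0.21376999  0.40357578] [-0.10738751  0.22209975 -0.27013966]
```

View pics/s5.png

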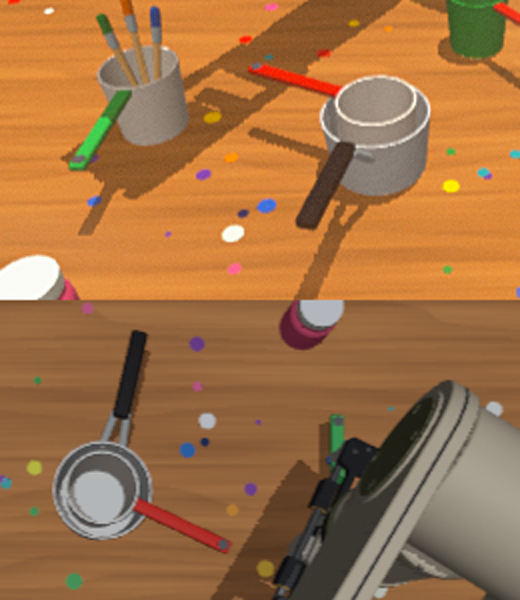

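The small pot sits level inside the big pot, with its rim just above the big rim. The red handle points about 100° away from the black one. The brush pot is untouched and the gripper is clear above it.

```bash
python3 -c "
from plant import order; print(order.close_job())"
```

```text
the job is handed in; nothing more can be done
None
```

The small white pot with the red handle is now inside the big metal pot. I lowered it until it touched the bottom, released it there and handed the job in at about 12 s of the 40 s allowed.

- **Seating:** Contact came at a tool height of 0.253 m, against 0.2535 m expected for a pot resting on the floor. The highest force I read was about 7 N. In the final pictures the pot sits level, with its rim a little above the big pot's.
- **Handles:** They are about 102° apart by measurement, and the last view agrees.
- **Other things:** The brush pot looks unmoved in the scene view, though the arm hid it in the top view. The gripper is clear of everything, with its fingertips at about 217 mm, above the brushes.
- **Measurement differences:** Separate camera estimates of the pot positions differed by 1 to 3 mm, well inside the 12 to 14 mm of play. No check failed, but I did not measure how level the pot was after release beyond looking at the pictures.

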